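# Set up the free counter scale

## Robot

A 7-joint arm with a two-finger parallel gripper is mounted at the origin on the work surface. World frame = base frame: x ahead of the robot, y to its left, z up, the work surface at z = 0. Lengths are in mm, angles in rad, forces in N, time in s.
With the tool pointing down it reaches from about 425 to 925 mm from the base axis. Payload 6.8 kg.
Tool frame: the origin (TCP) lies midway between the tips of the shut fingers; the grasp point (between the pads) lies grip_depth behind it (grip_depth is the distance from the TCP to the grasp point, in mm); x points along the fingers, z is the direction in which the jaws open and shut, and the axes are right-handed (so a half turn about x gives the same grasp; the last joint's range is limited). The gripper opens to 85 mm and grips with 20 to 120 N. Pads are 22 mm wide; open, the fingers measure 114 mm over their backs; the gripper's body (76 mm by 85 mm) begins 54 mm behind the grasp point. The pads swing forward as they close: fully open they stand 13 mm farther back than shut.
Start: joints at [1.233, 0.477, 0.022, 1.555, -0.011, 1.109, -0.083], TCP at [153.761, -657.271, 231.308] pointing down, gripper open.
Joint ranges: [-2.96, 2.96], [-0.34, 2.1], [-1.41, 1.46], [0.24, 2.44], [-1.37, 4.51], [0.17, 1.92], [-2.96, 2.96]. Speed limits (rad/s): [2.39, 2.39, 3.14, 3.14, 3.14, 3.14, 3.14].

## Interface

Orientations are given as a 3x3 rotation matrix whose columns are the frame's x, y, z axes.
In Python, from plant import * gives the robot as it stands. The module is installed in compiled form; this text tells all that it offers.
- The arm moves only by the tool servo_tool, never from a script. Its argument "increments" is a list of rows, each a list of 7 numbers: the opening, from 0 (shut) to 1 (fully open), then the shift along the world's x, y, z in cm, then the turn, a rotation vector about the world's x, y, z in rad. A call has exactly 8 rows; each row shifts and turns the commanded pose from where the row before left it; what a row does not reach is not made up. A row lasts 1/12 s, in which the tool goes at most 41.7 mm and 7.16 degrees, less where a joint would pass 70% of its speed; a pose out of reach is approached as far as the arm can. A call with a gripper value outside its range is refused whole. The fingers move at their own pace and stop on an object; "force" is the grip in N (left out, the last holds). Time passes only in rows, so rows that do not move let the fingers close, or fill a call up. It gives the time, the measured TCP pose, the force and the opening at its end, in the units of the state.
- state(): the state, without advancing time (a new reading comes with each control period).
- grab_frame(name): name is "scene" or "side" or "wrist"; returns the picture (480x640x3 uint8, blue, green, red); there is no depth.
- get_calibration(name): a dict with "vfov" (degrees; the focal length in pixels is half the picture's height over the tangent of half this angle, whatever the lens; pixels are square), "cx", "cy" (the principal point, pixels), "pose" (4x4, takes a point from camera to world coordinates). Camera axes: x right, y down, z forward; pixel columns grow to the right and rows downward; lengths in mm; the calibration is good to about 2 mm. A picture is of the moment at which its call begins: read the wrist's pose just before it. get_calibration takes no time and is no camera call; for the wrist camera it gives the pose at the moment of the call.
- job_done(): hands the job in, once; it reports no verdict.
Trained networks look in the newest picture that a camera, given by its name, has taken for a name from the list of things; names that differ only in an ending like _2 or _b are one class to them, and where a whole thing is asked for, a point or a joint stands for the part that bears it (a point fixed in the world has none). Each returns a list of dicts, best first, with "confidence" (0 to 1); they miss things now and then, are a little off and sometimes report something else, mostly with a low value. They report only what shows in the picture. A call takes as long as a camera call.
- search_frame(target, camera): "point" ([x, y, z] in mm, in the coordinates of the camera as it stood for that picture, good to about 4 mm: the middle of the surface that is visible of it).
The state is a dict: "time_s": time; "joints": joint angles; "joint_vel": joint speeds; "joint_torque": joint torques, N m; "position": TCP position; "tcp_rot": TCP orientation; "wrist_force": force on the tool from outside, world axes, zero at the start; "moment": the same for the moment, N m; "finger_gap": finger opening in mm.
Only numpy, scipy, OpenCV 4.12 (cv2) and the standard library are available. Lean on these libraries where they do the work, as an engineer would, in place of code of your own. Each camera call takes 0.05 s, during which the arm holds its last target. There are 200 camera calls.

## Task

One of the two counter scales has a jar of ghee left on it; the other is free. Carry the steel weighing pan over and set it down gently on the free scale, fully home and flat over the two pegs, let go of it, and then switch that scale on by throwing its lever all the way over. Leave the other scale, its jar, the spare jar and the funnel alone.

Things in the scene. Friction and masses are not known exactly. Their poses are not given: they have to be found in the camera images.
- scale_a: white electronic counter scale, fixed; body 240 (x) x 180 (y) x 40 mm tall. Origin at counter level under the centre of its metal platform. x points from its lever to its platform, away from the robot; z up. Body spans x -155 to +85 mm. Lever at x -120 mm. Stands on the robot's left or right, turned up to 0.25 rad. Either scale may be the taken one
- scale_b: blue electronic counter scale, fixed; body 240 (x) x 180 (y) x 40 mm tall. Origin at counter level under the centre of its metal platform. x points from its lever to its platform, away from the robot; z up. Body spans x -155 to +85 mm. Lever at x -120 mm. Stands on the robot's left or right, turned up to 0.25 rad. Either scale may be the taken one
- scale_a_seat (a point): centre of the platform's flat top on the white scale, 60 mm above the counter; axes as the scale's. Platform 140 (x) x 150 (y) mm. Two round dark pegs, 14 mm diameter, 18 mm tall, tapered tips, stand on it 52 mm either side of this point along x
- scale_b_seat (a point): centre of the platform's flat top on the blue scale, 60 mm above the counter; axes as the scale's. Platform 140 (x) x 150 (y) mm. Two round dark pegs, 14 mm diameter, 18 mm tall, tapered tips, stand on it 52 mm either side of this point along x
- lever_a (a joint): lever of the white scale: 0 off (leaning to the scale's -y), 1.0 fully on at its stop (leaning to +y, left seen from the robot); starts 0 to 0.15 rad, stays where left. Hinge along the scale's x at x -120 mm, y 0, 62 mm above the counter. Rod 10 mm thick, 70 mm from hinge to ball centre; about 1 N at the ball moves it
- lever_b (a joint): lever of the blue scale: 0 off (leaning to the scale's -y), 1.0 fully on at its stop (leaning to +y, left seen from the robot); starts 0 to 0.15 rad, stays where left. Hinge along the scale's x at x -120 mm, y 0, 62 mm above the counter. Rod 10 mm thick, 70 mm from hinge to ball centre; about 1 N at the ball moves it
- lever_a_tip (a point): centre of the green ball (26 mm diameter) on the lever of the white scale. The black housing below is 50 (x) x 70 (y) mm, top 65 mm above the counter, with an axle boss up to 75 mm at the hinge
- lever_b_tip (a point): centre of the green ball (26 mm diameter) on the lever of the blue scale. The black housing below is 50 (x) x 70 (y) mm, top 65 mm above the counter, with an axle boss up to 75 mm at the hinge
- pan: loose steel pan, 140 (x) x 120 (y) mm, about 0.4 kg; floor 8 mm thick, walls 4 mm thick, 32 mm tall. Origin at the centre of its underside, z up. Two 20 mm holes through the floor 52 mm either side of the centre along x fit the pegs, either way round, 3 mm to spare; seated, its origin is on the platform's centre. Starts on the counter between the scales, turned up to 0.5 rad
- pan_grip (a point): middle of the black grip of the pan's bail handle, 80 mm above its underside: bar 70 (x) x 16 (y) x 20 mm (z), over the pan's middle and centre of mass; x along the grip; clear space below it down to the floor
- ghee_jar: yellow jar with a yellow cap and a red label, 74 mm in diameter, 140 mm tall, standing between the pegs of one scale: that scale is taken. Origin at the centre of its underside
- spare_jar: amber jar with a white cap, 74 mm in diameter, 120 mm tall, standing on the counter beyond the pan; a bystander. Origin at the centre of its underside
- funnel: metal funnel standing mouth down, 110 mm in diameter, 95 mm tall, on the counter beyond the pan; a bystander. Origin at the centre of its underside

How it is judged (in metres and radians):
On the way, in this order (a step that is already met when the one before it is completed fails the run):
1. the pan is seated on the free scale and let go (((horizontal distance between ghee_jar and scale_b_seat below 0.05 m and horizontal distance between pan and scale_a_seat below 0.006 m and z of pan in the frame of scale_a_seat between -0.004 and 0.004 m and angle between the x axis of pan and the x axis of scale_a, either way round below 0.12 rad and angle between pan's own z axis and vertical below 0.05 rad and linear speed of pan below 0.02 m/s and contact force between pan and the fingers below 0.1 N) or (horizontal distance between ghee_jar and scale_a_seat below 0.05 m and horizontal distance between pan and scale_b_seat below 0.006 m and z of pan in the frame of scale_b_seat between -0.004 and 0.004 m and angle between the x axis of pan and the x axis of scale_b, either way round below 0.12 rad and angle between pan's own z axis and vertical below 0.05 rad and linear speed of pan below 0.02 m/s and contact force between pan and the fingers below 0.1 N))), for 0.2 s.
2. the lever of that scale is fully on (((horizontal distance between ghee_jar and scale_b_seat below 0.05 m and horizontal distance between pan and scale_a_seat below 0.006 m and z of pan in the frame of scale_a_seat between -0.004 and 0.004 m and angle between the x axis of pan and the x axis of scale_a, either way round below 0.12 rad and angle between pan's own z axis and vertical below 0.05 rad and value of joint lever_a above 0.85 rad) or (horizontal distance between ghee_jar and scale_a_seat below 0.05 m and horizontal distance between pan and scale_b_seat below 0.006 m and z of pan in the frame of scale_b_seat between -0.004 and 0.004 m and angle between the x axis of pan and the x axis of scale_b, either way round below 0.12 rad and angle between pan's own z axis and vertical below 0.05 rad and value of joint lever_b above 0.85 rad))), for 0.2 s.
At the end, for the whole second after the job is handed in: Pan let go and still on the scale without the jar: centred within 6 mm, underside within 4 mm of the platform, level within 0.05 rad, in line within 0.12 rad; that lever above 0.85 rad; the other lever below 0.4 rad, the ghee jar still on its scale (within 50 mm of the centre) (((horizontal distance between ghee_jar and scale_b_seat below 0.05 m and horizontal distance between pan and scale_a_seat below 0.006 m and z of pan in the frame of scale_a_seat between -0.004 and 0.004 m and angle between the x axis of pan and the x axis of scale_a, either way round below 0.12 rad and angle between pan's own z axis and vertical below 0.05 rad and linear speed of pan below 0.02 m/s and contact force between pan and the fingers below 0.1 N and value of joint lever_a above 0.85 rad and value of joint lever_b below 0.4 rad) or (horizontal distance between ghee_jar and scale_a_seat below 0.05 m and horizontal distance between pan and scale_b_seat below 0.006 m and z of pan in the frame of scale_b_seat between -0.004 and 0.004 m and angle between the x axis of pan and the x axis of scale_b, either way round below 0.12 rad and angle between pan's own z axis and vertical below 0.05 rad and linear speed of pan below 0.02 m/s and contact force between pan and the fingers below 0.1 N and value of joint lever_b above 0.85 rad and value of joint lever_a below 0.4 rad))); the robot touches nothing.
It fails at once if the ghee jar is moved more than 20 mm or tipped (distance of ghee_jar from where it was at the start of the episode above 0.02 m or angle between ghee_jar's own z axis and vertical above 0.3 rad).
It fails at once if the spare jar or the funnel is moved more than 30 mm or tipped (distance of any of spare_jar, funnel from where it was at the start of the episode above 0.03 m or angle between any of spare_jar, funnel's own z axis and vertical above 0.3 rad).
It fails at once if the lever of the scale with the jar is thrown ((horizontal distance between ghee_jar and scale_b_seat below 0.1 m and value of joint lever_b above 0.5 rad) or (horizontal distance between ghee_jar and scale_a_seat below 0.1 m and value of joint lever_a above 0.5 rad)).
It fails at once if the pan is dropped or rammed on a scale (more than 70 N) (contact force between pan and scale_a above 70 N or contact force between pan and scale_b above 70 N).
It also fails if it takes over 51 s, if anything falls off the work surface, if the arm or the gripper's body presses on something with over 40 N, if the wrist force passes 120 N, or if a joint passes its speed limit or range.

## Working session

There is one attempt and no reset: what is moved stays moved. The work goes in short steps, Python scripts to look and compute and a tool call to move; the robot and the scene stay as the last step left them, time stands still between calls to the robot, and variables do not carry over. Pictures are saved under pics/ and viewed, about 8 in all and at most 12, crops included, and the job is handed in when it is done.

Besides the shell and the picture viewer there is one more tool, called after "Request:" in YAML: its name, and indented under it one key for each argument. servo_tool: Moves the arm, as the interface text tells. Its arguments: {"type":"object","properties":{"increments":{"type":"array","items":{"type":"array","items":{"type":"number"}}},"force":{"type":"number"}},"required":["increments"]}

```bash
mkdir -p pics; cat > h.py <<'E'
from plant import *
import numpy as np, cv2
np.set_printoptions(precision=3,suppress=True)
def K(c):
    k=get_calibration(c); f=240/np.tan(np.radians(k["vfov"])/2); return f,k["cx"],k["cy"],np.array(k["pose"])
def ray(c,u,v,z,k=None):
    f,cx,cy,P=k or K(c); d=P[:3,:3]@np.array([(u-cx)/f,(v-cy)/f,1]); o=P[:3,3]; return o+d*(z-o[2])/d[2]
def proj(c,p,k=None):
    f,cx,cy,P=k or K(c); q=P[:3,:3].T@(np.array(p)-P[:3,3]); return np.array([cx+f*q[0]/q[2],cy+f*q[1]/q[2]])
def find(t,c,n=3):
    P=K(c)[3]
    for r in search_frame(t,c)[:n]:
        w=P[:3,:3]@np.array(r["point"])+P[:3,3]; print(t,c,round(r["confidence"],2),w.round(0),proj(c,w).round(0))
E
python3 - <<'E'
from h import *
s=state();print(s["time_s"],s["position"],s["tcp_rot"],s["finger_gap"])
a=grab_frame("scene");b=grab_frame("side")
cv2.imwrite("pics/1.png",a);cv2.imwrite("pics/2.png",b)
for t in ["ghee_jar","pan","pan_grip","scale_a","scale_b","lever_a_tip","lever_b_tip","spare_jar","funnel"]: find(t,"scene")
for c in("scene","side","wrist"): print(c,K(c))
E
```

```text
0.0 [ 153.567 -656.67   230.303] [[-0.001  0.974  0.228]
 [ 0.002  0.228 -0.974]
 [-1.    -0.    -0.002]] 85.63556461844554
ghee_jar scene 0.74 [ 601. -278.  159.] [213. 268.]
ghee_jar scene 0.62 [ 463. -289.  126.] [169. 251.]
ghee_jar scene 0.53 [ 603. -303.   49.] [209. 316.]
pan scene 0.83 [497.  41.  14.] [297. 233.]
pan scene 0.61 [ 466. -290.  125.] [169. 252.]
scale_a scene 0.81 [ 602. -304.   48.] [208. 316.]
scale_a scene 0.67 [571. 301.  55.] [388. 191.]
scale_b scene 0.81 [ 602. -304.   48.] [208. 316.]
scale_b scene 0.67 [571. 301.  55.] [388. 191.]
lever_a_tip scene 0.56 [ 461. -288.  124.] [169. 251.]
lever_b_tip scene 0.58 [463. 309. 127.] [360. 151.]
lever_b_tip scene 0.24 [ 598. -303.   48.] [207. 315.]
spare_jar scene 0.58 [762. 103.  84.] [400. 249.]
scene (np.float64(554.7202660651625), 315.7997477256725, 232.3139003303787, array([[   0.712,    0.438,   -0.549, 1285.254],
       [   0.702,   -0.423,    0.573, -713.615],
       [   0.019,   -0.794,   -0.608,  852.5  ],
       [   0.   ,    0.   ,    0.   ,    1.   ]]))
side (np.float64(536.2751925455774), 320.9213100106197, 245.61688394376012, array([[ -0.958,  -0.211,   0.196, 372.561],
       [ -0.288,   0.694,  -0.66 , 788.778],
       [  0.003,  -0.688,  -0.725, 994.324],
       [  0.   ,   0.   ,   0.   ,   1.   ]]))
wrist (np.float64(373.69526350388736), 326.6251852517893, 240.1151683234483, array([[   0.228,   -0.928,   -0.296,  228.502],
       [  -0.974,   -0.217,   -0.07 , -639.471],
       [   0.   ,    0.304,   -0.953,  374.244],
       [   0.   ,    0.   ,    0.   ,    1.   ]]))
```

View pics/1.png

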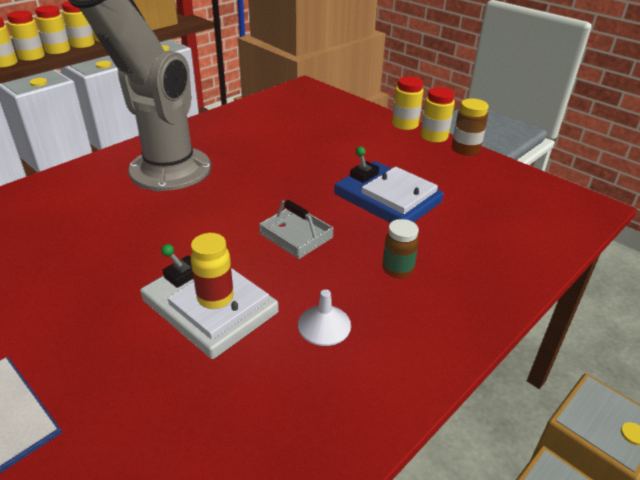

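View pics/2.png

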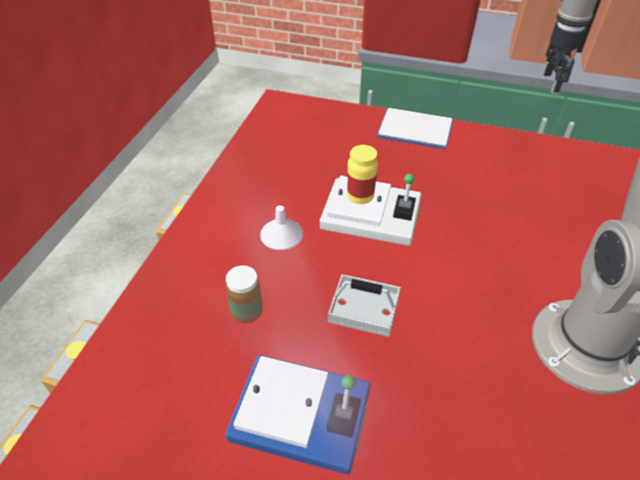

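The jar is on the white scale (robot's right), so blue (left) is free. Blue pegs: scene (384,176),(417,191), side (256,389),(309,402). Pan: scene about (297,230), side about (365,303).

```bash
python3 - <<'E'
from h import *
for c,pts in (("scene",[(384,175),(417,190)]),("side",[(256,387),(309,400)])):
    q=[ray(c,u,v,76) for u,v in pts]; print(c,q,(q[0]+q[1])/2, np.arctan2(*(q[1]-q[0])[[1,0]]))
print("ball",ray("scene",361,151,127),ray("side",348,382,127))
for c,e in(("scene",[(284,204),(307,217)]),("side",[(352,284),(382,290)])):
    q=[ray(c,u,v,88) for u,v in e]; print(c,q,(q[0]+q[1])/2, np.arctan2(*(q[1]-q[0])[[1,0]]))
for n in["ghee_jar","spare_jar","funnel","pan","pan_grip","scale_b","lever_b_tip"]: find(n,"side",2)
E
```

```text
scene [array([533.58 , 329.176,  76.   ]), array([639.031, 333.478,  76.   ])] [586.306 331.327  76.   ] 0.04077759895436242
side [array([632.084, 341.303,  76.   ]), array([528.295, 337.653,  76.   ])] [580.189 339.478  76.   ] -3.1064403848061133
ball [463.139 311.377 127.   ] [463.19  309.037 127.   ]
scene [array([461.806,  32.149,  88.   ]), array([538.688,  34.521,  88.   ])] [500.247  33.335  88.   ] 0.030842896770428896
side [array([519.432,  55.085,  88.   ]), array([453.19 ,  52.464,  88.   ])] [486.311  53.774  88.   ] -3.1020506720480445
ghee_jar side 0.8 [ 578. -241.  154.] [360. 173.]
ghee_jar side 0.17 [ 521. -217.   40.] [377. 218.]
spare_jar side 0.84 [741. 153.  94.] [240. 293.]
spare_jar side 0.66 [ 745. -110.   23.] [281. 232.]
funnel side 0.97 [ 744. -109.   25.] [282. 232.]
pan side 0.89 [488.  49.   7.] [364. 308.]
scale_b side 0.9 [ 523. -219.   40.] [376. 217.]
scale_b side 0.63 [536. 356.  56.] [302. 413.]
lever_b_tip side 0.55 [465. 315. 129.] [346. 384.]
```

Request:
servo_tool:
  increments:
    - [1, 2.4, 2.8, 0.2, 0, 0, -0.02]
    - [1, 2.4, 2.8, 0.2, 0, 0, -0.02]
    - [1, 2.4, 2.8, 0.2, 0, 0, -0.02]
    - [1, 2.4, 2.8, 0.2, 0, 0, -0.02]
    - [1, 2.4, 2.8, 0.2, 0, 0, -0.03]
    - [1, 2.4, 2.8, 0.2, 0, 0, -0.03]
    - [1, 2.4, 2.8, 0.2, 0, 0, -0.03]
    - [1, 2.4, 2.8, 0.2, 0, 0, -0.03]

```text
time_s: 1.57
position: [346.7, -431.8, 247.7]
tcp_rot: [[0.0, 1.0, 0.028], [-0.0, 0.028, -1.0], [-1.0, 0.0, 0.0]]
wrist_force: [0.9, -0.3, 0.3]
finger_gap: 85.4
```

Request:
servo_tool:
  increments:
    - [1, 1.7, 3.5, 0, 0, 0, 0]
    - [1, 1.7, 3.5, 0, 0, 0, 0]
    - [1, 1.7, 3.5, 0, 0, 0, 0]
    - [1, 1.7, 3.5, 0, 0, 0, 0]
    - [1, 1.7, 3.5, 0, 0, 0, 0]
    - [1, 1.7, 3.5, 0, 0, 0, 0]
    - [1, 1.7, 3.5, 0, 0, 0, 0]
    - [1, 1.7, 3.5, 0, 0, 0, 0]

```text
time_s: 2.23
position: [482.3, -151.6, 247.7]
tcp_rot: [[0.001, 1.0, 0.03], [-0.0, 0.03, -1.0], [-1.0, 0.001, 0.0]]
wrist_force: [0.8, -0.6, 0.0]
finger_gap: 85.4
```

Request:
servo_tool:
  increments:
    - [1, 0.2, 3.2, 0, 0, 0, 0]
    - [1, 0.2, 3.2, 0, 0, 0, 0]
    - [1, 0.2, 3.2, 0, 0, 0, 0]
    - [1, 0.2, 3.2, 0, 0, 0, 0]
    - [1, 0.2, 3.2, 0, 0, 0, 0]
    - [1, 0.1, 2.4, 0, 0, 0, 0]
    - [1, 0, 1, 0, 0, 0, 0]
    - [1, 0, 0, 0, 0, 0, 0]

```text
time_s: 2.9
position: [492.7, 43.4, 247.6]
tcp_rot: [[0.001, 0.999, 0.034], [0.001, 0.034, -0.999], [-1.0, 0.001, -0.001]]
wrist_force: [0.7, -0.0, -0.2]
finger_gap: 85.2
```

```bash
python3 - <<'E'
from h import *
a=grab_frame("wrist");cv2.imwrite("pics/3.png",a);s=state();print(s["position"],s["wrist_force"],K("wrist"))
for n in["pan","pan_grip"]: find(n,"wrist")
E
```

```text
[492.748  40.993 247.368] [ 0.413 -1.653 -0.471] (np.float64(373.69526350388736), 326.6251852517893, 240.1151683234483, array([[  0.032,  -0.952,  -0.304, 569.484],
       [ -1.   ,  -0.03 ,  -0.01 ,  43.569],
       [  0.001,   0.304,  -0.953, 390.323],
       [  0.   ,   0.   ,   0.   ,   1.   ]]))
pan wrist 0.67 [491.  46.   7.] [321. 200.]
pan_grip wrist 0.71 [541. 274.  48.] [ 63. 147.]
pan_grip wrist 0.61 [494.  38.   7.] [328. 198.]
pan_grip wrist 0.54 [ 542. -193.   43.] [582. 160.]
```

View pics/3.png

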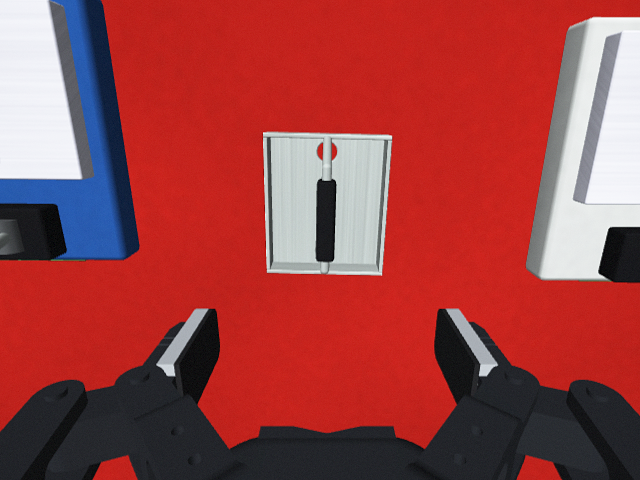

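```bash
python3 - <<'E'
from h import *
k=K("wrist")
c=[ray("wrist",u,v,32,k) for u,v in [(264,132),(392,135),(383,275),(267,273)]]
print(np.array(c),np.mean(c,0))
print([np.linalg.norm(c[i]-c[(i+1)%4]) for i in range(4)])
for i,j in((3,0),(2,1)): d=c[j]-c[i]; print(np.arctan2(d[1],d[0]))
print(ray("wrist",326,180,90,k),ray("wrist",325,262,90,k),ray("wrist",327,150,8,k))
E
```

```text
[[558.065  98.054  32.   ]
 [558.65  -19.992  32.   ]
 [418.779 -21.96   32.   ]
 [417.775  98.24   32.   ]] [488.317  38.586  32.   ]
[np.float64(118.0481873237289), np.float64(139.8851173624861), np.float64(120.20394078083709), np.float64(140.29037481998046)]
-0.0013253449319771218
0.014062552473755591
[524.27   40.019  90.   ] [453.924  38.976  90.   ] [541.763  39.519   8.   ]
```

```bash
python3 - <<'E'
import plant; print([n for n in dir(plant) if n[0]!='_'][:40], getattr(plant,'grip_depth',None)); print(plant.state()["position"],plant.state()["tcp_rot"])
E
```

```text
['MotionError', 'get_calibration', 'grab_frame', 'grip_depth', 'job_done', 'search_frame', 'state'] 18.700000000000003
[492.76138005  38.78010665 247.18425181] [[-2.84577592e-04  9.99619308e-01  2.75890832e-02]
 [-9.59526449e-04  2.75887987e-02 -9.99618896e-01]
 [-9.99999499e-01 -3.10941594e-04  9.51310011e-04]]
```

Request:
servo_tool:
  increments:
    - [1, -0.1, 0, -3, 0, 0, -0.015]
    - [1, -0.1, 0, -3.5, 0, 0, 0]
    - [1, -0.1, 0, -3.5, 0, 0, 0]
    - [1, -0.05, 0, -3, 0, 0, 0]
    - [1, 0, 0, -2.6, 0, 0, 0]
    - [1, 0, 0, -2, 0, 0, 0]
    - [1, 0, 0, -1, 0, 0, 0]
    - [1, 0, 0, 0, 0, 0, 0]
  force: 70

```text
time_s: 3.72
position: [487.9, 38.8, 59.4]
tcp_rot: [[-0.004, 1.0, 0.013], [-0.001, 0.012, -1.0], [-1.0, -0.004, 0.001]]
wrist_force: [0.2, 0.5, -0.4]
finger_gap: 85.2
```

Request:
servo_tool:
  increments:
    - [0.6, 0, 0, 0, 0, 0, 0]
    - [0.4, 0, 0, 0, 0, 0, 0]
    - [0.2, 0, 0, 0, 0, 0, 0]
    - [0, 0, 0, 0, 0, 0, 0]
    - [0, 0, 0, 0, 0, 0, 0]
    - [0, 0, 0, 0, 0, 0, 0]
    - [0, 0, 0, 0, 0, 0, 0]
    - [0, 0, 0, 0, 0, 0, 0]

```text
time_s: 4.38
position: [490.0, 41.5, 62.3]
tcp_rot: [[0.002, 1.0, 0.015], [0.001, 0.015, -1.0], [-1.0, 0.002, -0.001]]
wrist_force: [-1.8, 1.2, 7.0]
finger_gap: 15.1
```

Request:
servo_tool:
  increments:
    - [0, 0, 0, 1, 0, 0, 0]
    - [0, 0, 0, 2, 0, 0, 0]
    - [0, 0, 0, 3, 0, 0, 0]
    - [0, 0, 0, 3, 0, 0, 0]
    - [0, 0, 0, 3, 0, 0, 0]
    - [0, 0, 0, 2.5, 0, 0, 0]
    - [0, 0, 0, 1.5, 0, 0, 0]
    - [0, 0, 0, 1, 0, 0, 0]

```text
time_s: 5.05
position: [489.2, 40.6, 233.4]
tcp_rot: [[0.002, 1.0, 0.015], [-0.0, 0.015, -1.0], [-1.0, 0.002, 0.0]]
wrist_force: [0.1, -0.1, -4.8]
finger_gap: 14.7
```

Request:
servo_tool:
  increments:
    - [0, 1, 1, 0, 0, 0, 0.01]
    - [0, 2, 2, 0, 0, 0, 0.01]
    - [0, 2, 2.5, 0, 0, 0, 0]
    - [0, 2, 2.5, 0, 0, 0, 0]
    - [0, 1.5, 1.5, 0, 0, 0, 0]
    - [0, 0.9, 1, 0, 0, 0, 0]
    - [0, 0, 0, 0, 0, 0, 0]
    - [0, 0, 0, 0, 0, 0, 0]

```text
time_s: 5.72
position: [582.4, 146.4, 229.4]
tcp_rot: [[-0.004, 0.999, 0.037], [-0.0, 0.037, -0.999], [-1.0, -0.004, 0.0]]
wrist_force: [-0.8, -1.3, -5.4]
finger_gap: 14.9
```

```bash
python3 - <<'E'
from h import *
import pickle
P0=state()
k0=K("wrist");a=grab_frame("wrist");k1=K("wrist");cv2.imwrite("pics/4.png",a);s=state()
pickle.dump((k0,k1,s),open("k4.pkl","wb"))
print(P0["position"],s["position"],s["tcp_rot"],s["wrist_force"],s["moment"],s["finger_gap"]);print(k0[3],k1[3])
E
```

```text
[582.424 146.444 229.418] [582.253 145.365 229.692] [[-0.003  0.999  0.035]
 [-0.001  0.035 -0.999]
 [-1.    -0.003  0.001]] [-0.678 -0.216 -5.152] [-0.05   0.061 -0.022] 14.558513383699779
[[  0.036  -0.951  -0.307 659.675]
 [ -0.999  -0.034  -0.012 149.433]
 [  0.001   0.308  -0.952 372.112]
 [  0.      0.      0.      1.   ]] [[  0.035  -0.951  -0.307 659.434]
 [ -0.999  -0.033  -0.012 148.355]
 [  0.001   0.307  -0.952 372.36 ]
 [  0.      0.      0.      1.   ]]
```

View pics/4.png

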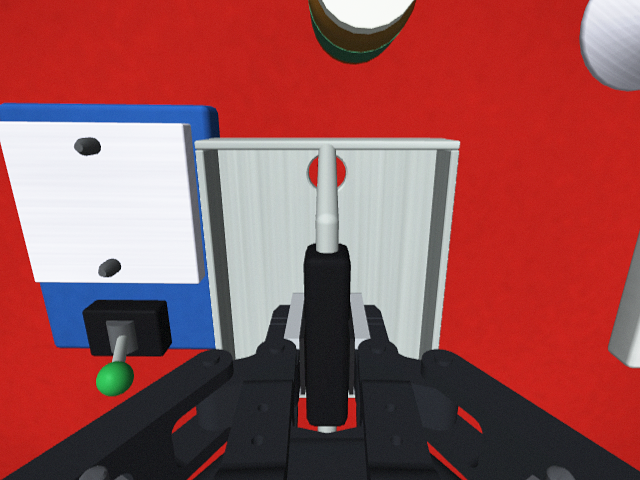

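```bash
cat > seg.py <<'E'
from h import *
import pickle
from scipy.optimize import least_squares
k0,k1,s=pickle.load(open("k4.pkl","rb"));a=cv2.imread("pics/4.png")
g=a.max(2)
def hullc(xy,k):
    pts=[]
    for z,r in((60,7),(74,7),(78,4)):
        for t in np.linspace(0,2*np.pi,24,endpoint=False): pts.append(proj("wrist",[xy[0]+r*np.cos(t),xy[1]+r*np.sin(t),z],k))
    h=cv2.convexHull(np.array(pts,np.float32)); m=cv2.moments(h); return np.array([m['m10']/m['m00'],m['m01']/m['m00']]),h,m['m00']
pegs=[]
for x0,y0,w,h in((60,125,60,45),(85,245,55,45)):
    m=(g[y0:y0+h,x0:x0+w]<150).astype(np.uint8); n,l,st,c=cv2.connectedComponentsWithStats(m)
    i=1+np.argmax(st[1:,4]); c=c[i]+[x0,y0]; print(st[i],c)
    for k in(k0,k1):
        q=ray("wrist",*c,69,k)[:2]; r=least_squares(lambda q:hullc(q,k)[0]-c,q,x_scale=1); print(r.x,cv2.boundingRect(hullc(r.x,k)[1]),hullc(r.x,k)[2])
    pegs.append(r.x)
d=pegs[0]-pegs[1]; print("seat",(pegs[0]+pegs[1])/2,np.linalg.norm(d),np.arctan2(d[1],d[0]))
R=[ray("wrist",u,v,60,k1) for u,v in((185,124),(199,282),(35,282))]; print("plat",R)
# pan
zb=s["position"][2]+18.7-80
c=[ray("wrist",u,v,zb+32,k1) for u,v in((195,141),(460,141))]; print("pan far rim",c,np.linalg.norm(c[0]-c[1]),np.mean(c,0),"hole",ray("wrist",327,172,zb+8,k1),"tcp",s["position"])
E
python3 seg.py; python3 - <<'E'
import cv2;a=cv2.imread("pics/4.png")
cv2.imwrite("pics/5.png",cv2.resize(a[90:310,0:220],None,fx=2.7,fy=2.7,interpolation=cv2.INTER_CUBIC))
E
```

```text
[ 14  12  27  19 384] [ 87.422 146.01 ]
[632.649 337.768] (73, 136, 29, 20) 448.8173168434296
[632.688 336.572] (73, 136, 29, 20) 448.3836197576602
[ 13  14  23  18 308] [109.269 267.714]
[528.884 335.292] (96, 257, 26, 22) 359.13178222975694
[528.891 334.212] (96, 257, 26, 22) 358.84275537973735
seat [580.79  335.392] 103.82441442656977 0.022736931174398275
plat [array([651.99, 260.73,  60.  ]), array([514.51 , 259.145,  60.   ]), array([509.349, 408.271,  60.   ])]
pan far rim [array([648.239, 206.362, 200.392]), array([652.386,  88.394, 200.392])] 118.04022553754014 [650.312 147.378 200.392] hole [633.423 146.973 176.392] tcp [582.253 145.365 229.692]
```

View pics/5.png

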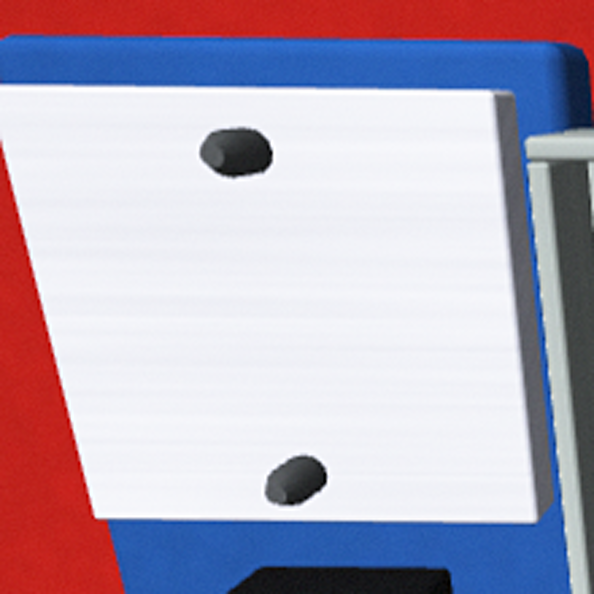

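Request:
servo_tool:
  increments:
    - [0, -0.05, 1.5, 0, 0, 0, -0.012]
    - [0, 0, 2.5, 0, 0, 0, 0]
    - [0, 0, 3.2, 0, 0, 0, 0]
    - [0, 0, 3.2, 0, 0, 0, 0]
    - [0, 0, 3.2, 0, 0, 0, 0]
    - [0, 0, 2.7, 0, 0, 0, 0]
    - [0, 0, 1.8, 0, 0, 0, 0]
    - [0, 0, 0.9, 0, 0, 0, 0]

```text
time_s: 6.43
position: [581.1, 338.2, 230.7]
tcp_rot: [[-0.002, 1.0, 0.026], [0.001, 0.026, -1.0], [-1.0, -0.002, -0.001]]
wrist_force: [-0.0, -0.0, -5.3]
finger_gap: 14.7
```

Request:
servo_tool:
  increments:
    - [0, 0, 0, -1, 0, 0, 0]
    - [0, 0, 0, -2, 0, 0, 0]
    - [0, 0, 0, -2, 0, 0, 0]
    - [0, 0, 0, -1.5, 0, 0, 0]
    - [0, 0, 0, -1, 0, 0, 0]
    - [0, 0, 0, -0.5, 0, 0, 0]
    - [0, 0, 0, 0, 0, 0, 0]
    - [0, 0, 0, 0, 0, 0, 0]

```text
time_s: 7.1
position: [583.3, 335.1, 151.7]
tcp_rot: [[0.001, 1.0, 0.022], [-0.0, 0.022, -1.0], [-1.0, 0.001, 0.0]]
wrist_force: [-0.3, -0.1, -4.7]
finger_gap: 14.8
```

```bash
python3 - <<'E'
from h import *
import pickle
k0=K("wrist");a=grab_frame("wrist");k1=K("wrist");s=state()
pickle.dump((k0,k1,s),open("k6.pkl","wb"));cv2.imwrite("pics/6raw.png",a)
cv2.imwrite("pics/6.png",cv2.resize(a[60:300,180:480],None,fx=2.5,fy=2.5,interpolation=cv2.INTER_CUBIC))
print(s["position"],s["tcp_rot"],s["wrist_force"],s["moment"],s["finger_gap"])
E
```

```text
[583.462 335.65  152.335] [[ 0.001  1.     0.022]
 [ 0.001  0.022 -1.   ]
 [-1.     0.001 -0.001]] [-0.385  0.431 -5.173] [ 0.039 -0.018 -0.035] 14.473785465614442
```

View pics/6.png

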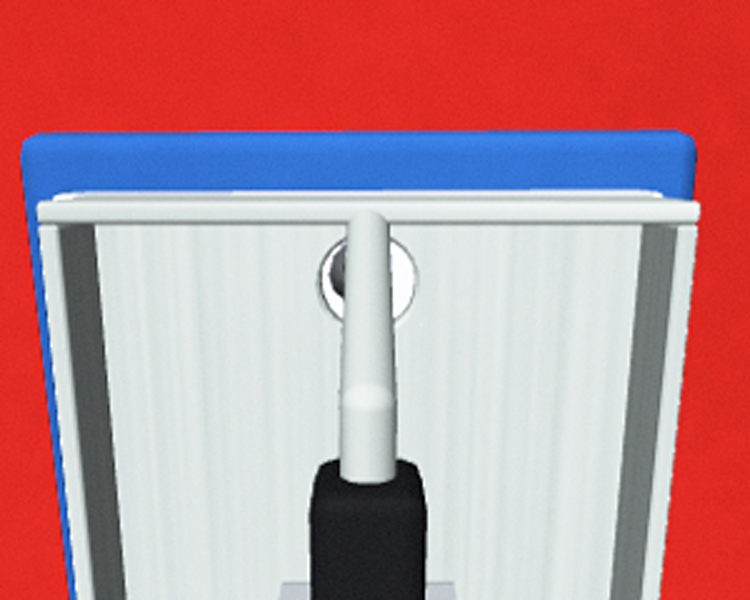

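```bash
cat > ov.py <<'E'
from h import *
import pickle
k0,k1,s=pickle.load(open("k6.pkl","rb"));a=cv2.imread("pics/6raw.png")
S=8;x0,y0,w,h=290,130,75,75
b=cv2.resize(a[y0:y0+h,x0:x0+w],None,fx=S,fy=S,interpolation=cv2.INTER_CUBIC)
zb=s["position"][2]+18.7-80; yaw=np.arctan2(s["tcp_rot"][1,1],s["tcp_rot"][0,1]); print(zb,yaw)
ex=np.array([np.cos(yaw),np.sin(yaw)])
def circ(c,r,z,col):
    t=np.linspace(0,2*np.pi,60); P=np.array([proj("wrist",[c[0]+r*np.cos(q),c[1]+r*np.sin(q),z],k1) for q in t])
    cv2.polylines(b,[((P+.5-[x0,y0])*S).astype(np.int32)],True,col,1); print(z,r,P.min(0),P.max(0),P.mean(0))
H=s["position"][:2]+52*ex+np.array([-1.3,0]);pk=np.array([632.7,336.6])
print("hole nominal",H)
circ(H,10,zb+8,(0,0,255));circ(H,10,zb,(0,160,255))
circ(pk,7,60,(255,0,0));circ(pk,7,72,(255,0,255));circ(pk,4,78,(0,255,0))
cv2.imwrite("pics/7.png",b)
E
python3 ov.py
```

```text
91.0351383727637 0.022226220749429055
hole nominal [634.149 336.806]
99.0351383727637 10 [307.482 153.859] [345.803 192.462] [326.656 172.989]
91.0351383727637 10 [308.207 152.618] [345.085 189.827] [326.659 171.051]
60 7 [315.697 156.002] [338.177 178.756] [326.947 167.242]
72 7 [315.126 157.809] [338.768 181.695] [326.958 169.611]
78 4 [320.021 164.117] [333.888 178.113] [326.961 171.018]
```

View pics/7.png

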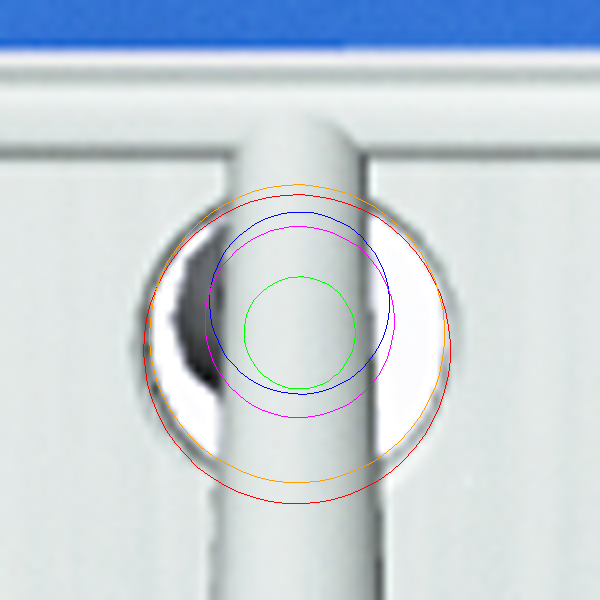

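Request:
servo_tool:
  increments:
    - [0, -0.15, 0.23, 0, 0, 0, 0]
    - [0, 0, 0, -0.5, 0, 0, 0]
    - [0, 0, 0, 0, 0, 0, 0]
    - [0, 0, 0, 0, 0, 0, 0]
    - [0, 0, 0, 0, 0, 0, 0]
    - [0, 0, 0, 0, 0, 0, 0]
    - [0, 0, 0, 0, 0, 0, 0]
    - [0, 0, 0, 0, 0, 0, 0]

```text
time_s: 7.82
position: [581.3, 338.0, 146.4]
tcp_rot: [[0.0, 1.0, 0.023], [-0.0, 0.023, -1.0], [-1.0, 0.0, 0.0]]
wrist_force: [0.8, -0.0, -5.3]
finger_gap: 14.7
```

```bash
python3 - <<'E'
from h import *
import pickle
k0=K("wrist");a=grab_frame("wrist");k1=K("wrist");s=state()
pickle.dump((k0,k1,s),open("k6.pkl","wb"));cv2.imwrite("pics/6raw.png",a)
print(s["position"],s["wrist_force"],s["finger_gap"])
E
sed -i 's#-1.3,0#-0.5,0#; s#632.7,336.6#632.8,339.0#; s#pics/7.png#pics/8.png#' ov.py; python3 ov.py
```

```text
[581.339 338.008 146.372] [-0.355 -0.081 -4.315] 14.89218140908644
85.07221521595014 0.02266709089985425
hole nominal [632.825 339.186]
93.07221521595014 10 [307.5   152.085] [345.884 190.798] [326.706 171.269]
85.07221521595014 10 [308.216 150.89 ] [345.153 188.201] [326.698 169.374]
60 7 [315.411 152.865] [338.532 176.317] [326.982 164.451]
72 7 [314.821 154.587] [339.173 179.241] [327.008 166.77 ]
78 4 [319.865 161.03 ] [334.16  175.487] [327.02  168.159]
```

View pics/8.png

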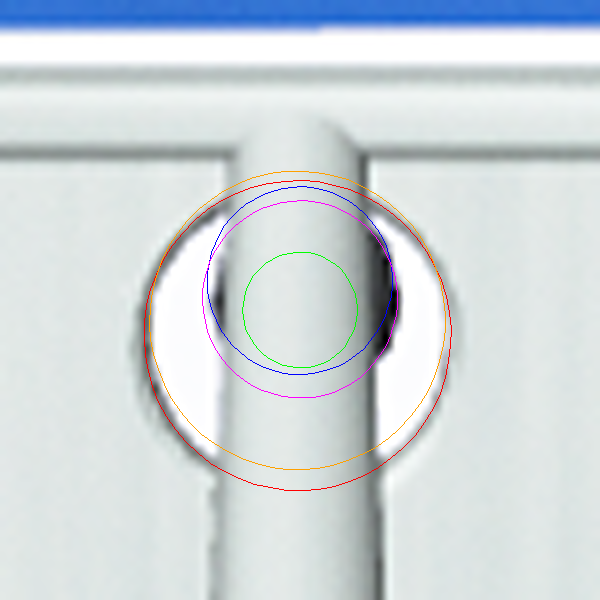

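Request:
servo_tool:
  increments:
    - [0, 0, -0.03, -0.4, 0, 0, 0]
    - [0, 0, 0, -0.4, 0, 0, 0]
    - [0, 0, 0, -0.4, 0, 0, 0]
    - [0, 0, 0, -0.4, 0, 0, 0]
    - [0, 0, 0, -0.4, 0, 0, 0]
    - [0, 0, 0, -0.2, 0, 0, 0]
    - [0, 0, 0, -0.1, 0, 0, 0]
    - [0, 0, 0, 0, 0, 0, 0]

```text
time_s: 8.53
position: [581.1, 337.7, 123.0]
tcp_rot: [[-0.0, 1.0, 0.023], [-0.0, 0.023, -1.0], [-1.0, -0.0, 0.0]]
wrist_force: [0.6, -0.5, -5.2]
finger_gap: 14.7
```

Pegs are through the holes with no added load; lower the last 2 mm slowly.

Request:
servo_tool:
  increments:
    - [0, 0, 0, -0.05, 0, 0, 0]
    - [0, 0, 0, -0.05, 0, 0, 0]
    - [0, 0, 0, -0.05, 0, 0, 0]
    - [0, 0, 0, -0.04, 0, 0, 0]
    - [0, 0, 0, 0, 0, 0, 0]
    - [0, 0, 0, 0, 0, 0, 0]
    - [0, 0, 0, 0, 0, 0, 0]
    - [0, 0, 0, 0, 0, 0, 0]

```text
time_s: 9.2
position: [581.4, 337.9, 122.4]
tcp_rot: [[0.001, 1.0, 0.023], [0.0, 0.023, -1.0], [-1.0, 0.001, -0.0]]
wrist_force: [-4.3, -3.1, 5.2]
finger_gap: 14.8
```

Request:
servo_tool:
  increments:
    - [0.3, 0, 0, 0, 0, 0, 0]
    - [0.5, 0, 0, 0, 0, 0, 0]
    - [0.5, 0, 0, 0, 0, 0, 0]
    - [0.5, 0, 0, 0, 0, 0, 0]
    - [0.5, 0, 0, 1, 0, 0, 0]
    - [0.5, 0, 0, 2, 0, 0, 0]
    - [0.5, 0, 0, 2, 0, 0, 0]
    - [0.5, 0, 0, 2, 0, 0, 0]

```text
time_s: 9.87
position: [581.3, 337.9, 192.8]
tcp_rot: [[0.0, 1.0, 0.023], [0.0, 0.023, -1.0], [-1.0, 0.0, -0.0]]
wrist_force: [0.6, 0.8, 0.2]
finger_gap: 42.7
```

Request:
servo_tool:
  increments:
    - [0.5, -1, 0, 2, 0, 0, 0]
    - [0.5, -2, -1, 2, 0, 0, 0]
    - [0.5, -2, -1, 1, 0, 0, 0]
    - [0.3, -1, -1, 0, 0, 0, 0]
    - [0, 0, 0, 0, 0, 0, 0]
    - [0, 0, 0, 0, 0, 0, 0]
    - [0, 0, 0, 0, 0, 0, 0]
    - [0, 0, 0, 0, 0, 0, 0]

```text
time_s: 10.53
position: [521.8, 308.1, 241.2]
tcp_rot: [[-0.0, 1.0, 0.023], [0.0, 0.023, -1.0], [-1.0, -0.0, -0.0]]
wrist_force: [-0.1, -0.1, -0.7]
finger_gap: 0.0
```

```bash
python3 - <<'E'
from h import *
import pickle
k0=K("wrist");a=grab_frame("wrist");k1=K("wrist");s=state()
pickle.dump((k0,k1,s),open("k9.pkl","wb"));cv2.imwrite("pics/9.png",a)
print(s["position"],s["tcp_rot"],s["wrist_force"],s["finger_gap"])
find("lever_b_tip","wrist")
b=grab_frame("side");cv2.imwrite("pics/10.png",cv2.resize(b[330:480,210:390],None,fx=4,fy=4,interpolation=cv2.INTER_CUBIC))
find("lever_b_tip","side")
E
```

```text
[521.713 308.127 241.014] [[-0.     1.     0.023]
 [ 0.     0.023 -1.   ]
 [-1.    -0.    -0.   ]] [-0.473  0.063  0.44 ] -0.06485488289347924
lever_b_tip wrist 0.84 [464. 321.  94.] [310. 287.]
lever_b_tip side 0.62 [463. 315. 128.] [347. 385.]
```

View pics/9.png

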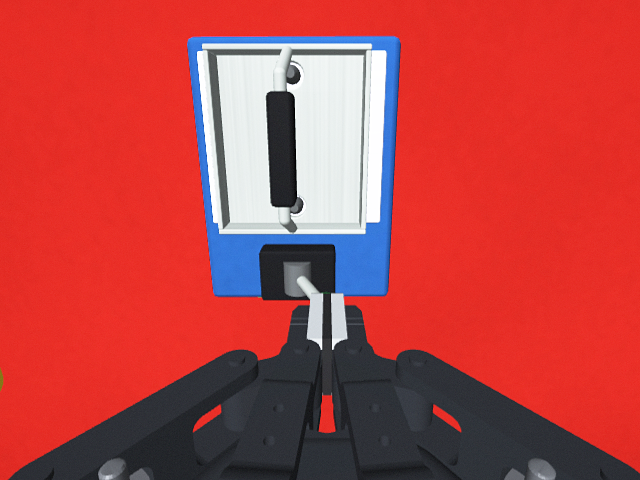

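Request:
servo_tool:
  increments:
    - [0, -1.5, -1, 0, 0, 0, 0]
    - [0, -2, -1.5, 0, 0, 0, 0]
    - [0, -1.7, -1.3, 0, 0, 0, 0]
    - [0, -0.8, -0.5, -1, 0, 0, 0]
    - [0, 0, 0, -3, 0, 0, 0]
    - [0, 0, 0, -3.2, 0, 0, 0]
    - [0, 0, 0, -3.2, 0, 0, 0]
    - [0, 0, 0, -2.2, 0, 0, 0]

```text
time_s: 11.4
position: [460.4, 264.1, 112.9]
tcp_rot: [[-0.002, 1.0, 0.023], [-0.001, 0.023, -1.0], [-1.0, -0.002, 0.001]]
wrist_force: [0.3, -0.7, -0.1]
finger_gap: 0.3
```

```bash
python3 - <<'E'
from h import *
import pickle
k0,k,s=pickle.load(open("k9.pkl","rb"))
c=np.array([ray("wrist",u,v,92,k) for u,v in((203,44),(371,44),(366,234),(220,234))]);print(c,c.mean(0))
for u,v in((292,74),(297,205)): print(ray("wrist",u,v,74,k))
E
```

```text
[[647.808 397.849  92.   ]
 [650.481 279.905  92.   ]
 [511.18  275.788  92.   ]
 [508.488 394.87   92.   ]] [579.489 337.103  92.   ]
[631.781 337.051  74.   ]
[530.051 333.394  74.   ]
```

View pics/10.png

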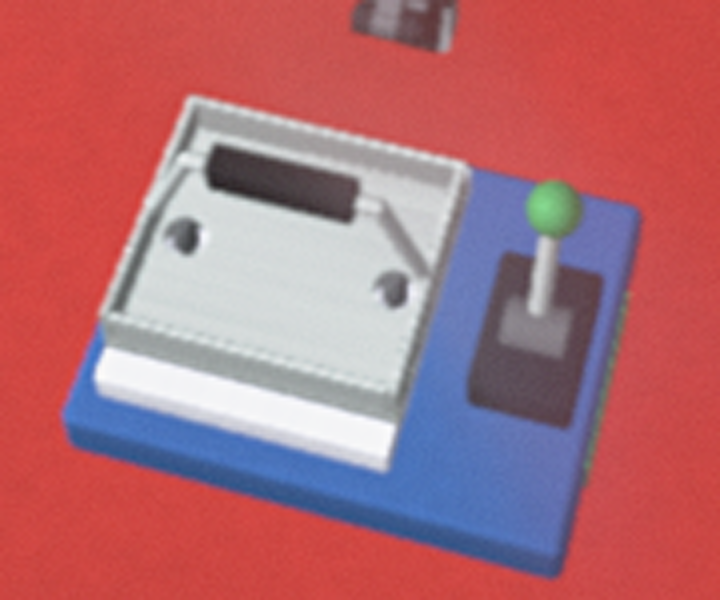

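Pan is flat, pegs showing through both holes (side crop: (185,237), (392,290)), rim centre (579.5,337) vs seat (≈581,337). Now throw the lever.

Request:
servo_tool:
  increments:
    - [0, 0, 0.8, 0, 0, 0, 0]
    - [0, 0, 1, 0, 0, 0, 0]
    - [0, 0, 1, 0, 0, 0, 0]
    - [0, 0, 1, 0, 0, 0, 0]
    - [0, 0, 1, 0, 0, 0, 0]
    - [0, 0, 1, 0, 0, 0, 0]
    - [0, 0, 0.8, 0, 0, 0, 0]
    - [0, 0, 0.4, 0, 0, 0, 0]

```text
time_s: 12.07
position: [461.1, 336.7, 115.8]
tcp_rot: [[0.001, 1.0, 0.024], [0.001, 0.024, -1.0], [-1.0, 0.001, -0.001]]
wrist_force: [0.0, -0.8, 0.1]
finger_gap: -0.0
```

Request:
servo_tool:
  increments:
    - [0, 0, 0.2, 0, 0, 0, 0]
    - [0, 0, 0.2, 0, 0, 0, 0]
    - [0, 0, 0.1, 0, 0, 0, 0]
    - [0, 0, 0, 0, 0, 0, 0]
    - [0, 0, 0, 0, 0, 0, 0]
    - [0, 0, 0, 0, 0, 0, 0]
    - [0, 0, 0, 0, 0, 0, 0]
    - [0, 0, 0, 0, 0, 0, 0]

```text
time_s: 12.73
position: [461.4, 339.6, 115.5]
tcp_rot: [[0.0, 1.0, 0.023], [0.0, 0.023, -1.0], [-1.0, 0.0, -0.0]]
wrist_force: [-0.8, -0.7, 0.6]
finger_gap: -0.1
```

Request:
servo_tool:
  increments:
    - [0, 0, 0.3, 0, 0, 0, 0]
    - [0, 0, 0.3, 0, 0, 0, 0]
    - [0, 0, 0.2, 0, 0, 0, 0]
    - [0, 0, 0, 0, 0, 0, 0]
    - [0, 0, 0, 0, 0, 0, 0]
    - [0, 0, 0, 0, 0, 0, 0]
    - [0, 0, 0, 0, 0, 0, 0]
    - [0, 0, 0, 0, 0, 0, 0]

```text
time_s: 13.4
position: [461.5, 342.7, 114.8]
tcp_rot: [[-0.002, 1.0, 0.02], [-0.008, 0.02, -1.0], [-1.0, -0.002, 0.008]]
wrist_force: [-1.8, -12.8, 6.9]
finger_gap: 0.0
```

```bash
python3 - <<'E'
from h import *
b=grab_frame("side");cv2.imwrite("pics/11.png",cv2.resize(b[330:480,210:390],None,fx=4,fy=4,interpolation=cv2.INTER_CUBIC))
m=cv2.inRange(cv2.cvtColor(b,cv2.COLOR_BGR2HSV),(45,80,50),(75,255,255))[330:480,210:420];n,l,st,c=cv2.connectedComponentsWithStats(m);print(st[1:],c[1:]+[210,330])
for i in range(1,n):
    if st[i,4]>30: print(ray("side",*(c[i]+[210,330]),123))
find("lever_b_tip","side"); print(state()["wrist_force"],state()["position"])
E
```

```text
[[123  82  11   8  61]] [[337.836 415.23 ]]
[464.169 373.435 123.   ]
[ -1.331 -13.002   7.043] [461.449 342.689 114.841]
```

The stop is reached (13 N). Back off, rise, verify.

Request:
servo_tool:
  increments:
    - [0, 0, -1, 0, 0, 0, 0]
    - [0, 0, -2, 0, 0, 0, 0]
    - [0, 0, -2, 0, 0, 0, 0]
    - [0, -1, -2, 1, 0, 0, 0]
    - [0, -1, -2, 3, 0, 0, 0]
    - [0, 0, -2, 3, 0, 0, 0]
    - [0, 0, -1, 3, 0, 0, 0]
    - [0, 0, 0, 2, 0, 0, 0]

```text
time_s: 14.17
position: [442.1, 225.9, 238.1]
tcp_rot: [[0.003, 1.0, 0.02], [0.0, 0.02, -1.0], [-1.0, 0.003, -0.0]]
wrist_force: [0.5, 0.6, 0.1]
finger_gap: -0.1
```

```bash
python3 - <<'E'
from h import *
b=grab_frame("side");cv2.imwrite("pics/12.png",cv2.resize(b[130:480,200:500],(600,700))[:,:][100:])
m=cv2.inRange(cv2.cvtColor(b,cv2.COLOR_BGR2HSV),(45,80,50),(75,255,255))[330:480,210:420];n,l,st,c=cv2.connectedComponentsWithStats(m)
for i in range(1,n):
    if st[i,4]>30: p=ray("side",*(c[i]+[210,330]),123);print(st[i],p,"lever",.5+np.arcsin((p[1]-334.7)/70))
print(state()["wrist_force"],state()["position"],state()["time_s"])
E
```

```text
[123  77  11  13 107] [464.799 368.836 123.   ] lever 1.009401107979834
[0.882 0.669 2.289] [443.774 228.396 241.501] 14.2167
```

View pics/12.png

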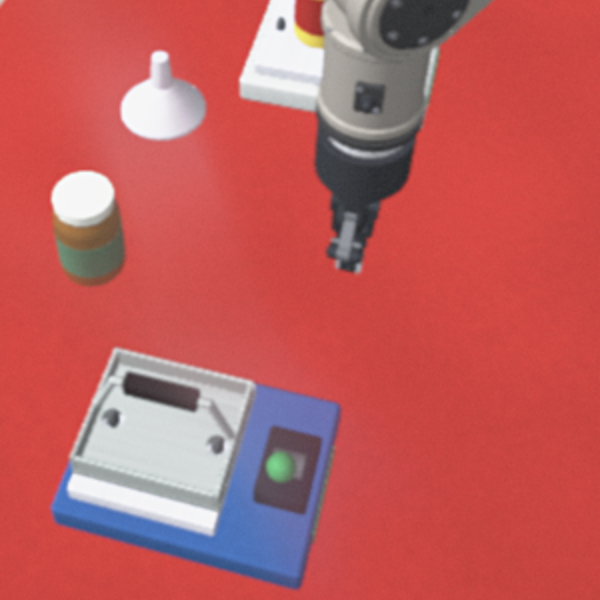

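The pan is seated over both pegs, the lever's ball (280,466) now leans left, and the funnel, the spare jar and the visible part of the ghee jar look undisturbed. The gripper is clear of everything, so I am handing in.

```bash
python3 -c "
from plant import *
job_done()"
```

```text
the job is handed in; nothing more can be done
```

I set the pan on the free blue scale, let go of it, and pushed that scale's lever over to its stop. I handed the job in at about 14 s; it reports no verdict.

- **Pan:** The last pictures show it flat, with a peg through each hole. Its rim centre measured (579.5, 337.1) against a seat estimate of about (580.8, 337.5), so about 1.4 mm apart (6 mm allowed).
- **Placing:** My first peg measurement, taken from the side, was about 2 mm off in y. I corrected it by looking through the hole in the pan before lowering. The wrist force changed by only about 10 N as the pan touched down.
- **Lever:** It met its stop at 13 N. After I backed off, the ball's position gives about 1.0 rad (0.85 needed).
- **Left alone:** The spare jar and funnel look unmoved. The arm partly hid the white scale in the last picture, so I saw only part of the ghee jar and could not see that scale's lever. The arm's path stayed well clear of both.

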